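Prop the damp cupboard's door ajar on its stay

ROBOT

A 6-joint arm with a two-finger parallel gripper is mounted at the origin on the work surface. World frame = base frame: x ahead of the robot, y to its left, z up, the work surface at z = 0. Lengths are in m, angles in rad, forces in N, time in s.
With the tool pointing down it reaches from about 0.325 to 0.9 m from the base axis. Payload 6.1 kg.
Tool frame: the origin (TCP) lies on the mounting face of the last link; the fingertips stand 173 mm ahead of it and the grasp point (between the pads) lies 155 mm ahead of it (arm.nose_length is the distance from the TCP to the fingertips, in m); x points along the fingers, y is the direction in which the jaws open and shut, and the axes are right-handed (so a half turn about x gives the same grasp; the last joint's range is limited). The gripper opens to 85 mm and grips with 20 to 120 N. Pads are 22 mm wide; open, the fingers measure 114 mm over their backs; the gripper's body (76 mm by 85 mm) begins 54 mm behind the grasp point. The pads swing forward as they close: fully open they stand 13 mm farther back than shut.
Start: joints at [1.037, 0.22, 1.526, -0, 1.395, -0.126], TCP at [0.248, 0.574, 0.405] pointing down, gripper open.
Joint ranges: [-2.98, 2.98], [-0.91, 2.08], [0.09, 2.57], [-1.24, 4.39], [0.2, 2.65], [-2.68, 2.68]. Speed limits (rad/s): [2.57, 2.57, 3.01, 3.14, 3.14, 3.14].

INTERFACE

Orientations are given as a unit quaternion [x, y, z, w].
In Python, from workcell import state, snapshot, ticket, arm gives the robot as it stands. The module is installed in compiled form; this text tells all that it offers.
- The arm moves only by the tool servo_tool, never from a script. Its argument "deltas" is a list of rows, each a list of 5 numbers: the finger opening in mm, from 0 to 85.4, then the shift along the tool's x, y, z in units of 25 mm (1.0 is 25 mm), then the turn about the tool's x in units of 6 degrees (1.0 is 6 degrees). In form: [[claw, x, y, z, twist], ...]. A call has 1 to 8 rows; each row shifts and turns the commanded pose from where the row before left it, along the tool's axes as they then stand; what a row does not reach is not made up. A row lasts 1/8 s, in which the tool goes at most 62.5 mm and 10.7 degrees, less where a joint would pass 70% of its speed; a pose out of reach is approached as far as the arm can. A call is refused whole if a number of a shift passes 1 or a number of a turn 1, either way. A call with a gripper value outside its range is refused whole. The fingers move at their own pace and stop on an object; "newtons" is the grip in N (left out, the last holds). Time passes only in rows, so rows that do not move let the fingers close. It gives the time, the measured TCP pose, the force and the opening at its end, in the units of the state.
- state(): the state, without advancing time (a new reading comes with each control period).
- snapshot(name): name is "scene" or "top" or "wrist"; returns a dict with "color" (400x640x3 uint8, red, green, blue), "mtx" (3x3 intrinsics, pixels), "R" (3x3) and "t" (3): a world point X has camera coordinates R X + t. Camera axes: x right, y down, z forward; pixel columns grow to the right and rows downward; lengths in m; the calibration is good to about 2 mm. A picture is of the moment at which its call begins. There is no depth.
- ticket.close_job(): hands the job in, once; it reports no verdict.
The state is a dict: "t": time; "joint_pos": joint angles; "qd": joint speeds; "joint_efforts": joint torques, N m; "position": TCP position; "orientation": TCP orientation; "wrist_force": force on the tool from outside, world axes, zero at the start; "wrist_torque": the same for the moment, N m; "gripper_width": finger opening in m.
Only numpy, scipy, OpenCV 4.12 (cv2) and the standard library are available. Lean on these libraries where they do the work, as an engineer would, in place of code of your own. Each camera call takes 0.05 s, during which the arm holds its last target.

TASK

Set the damp cupboard to air: swing the catch on its top clear of the door, pull the door open, and prop it ajar with the stay bar, bringing the bar fully down with its fourth hole from the pivot (the second from the free end) over the peg on the cupboard's top. Let go, leave the catch swung clear, and leave the pots, jars and tools where they are.

Things in the scene. Friction and masses are not known exactly. Their poses are not given: they have to be found in the camera images.
- cupboard: Fixed plywood damp cupboard, 240 deep (x) x 360 wide (y) x 200 mm high, flat top at 200 mm. Origin: centre of the underside; its front, with the door, faces its -x; z up. In its frame, mm: door hinge line (vertical) at x -120, y +180; peg axis at x -80, y +10; catch pivot axis at x -64, y -155.
- door (a joint): Clear door in an 18 mm thick aluminium frame over the whole front, hinged at the cupboard's front left (+y) edge; rad, 0 shut, grows to 1.5 as the free edge comes out towards -x (clockwise from above). Stiff hinge (0.4 N m): it stays where it is left.
- door_handle (a point): Middle of the door's handle: a level round bar 12 mm thick, 90 mm long, parallel to the door, on posts 40 mm either side of the middle; 310 mm from the hinge line along the door, 54 mm in front of the hinge plane (30 mm gap between bar and door face), 16 mm below the cupboard's top.
- catch (a joint): Flat steel swing catch on the cupboard's top near the door's free edge, on a vertical pivot; rad. At 0 it points to the front and its hook lies before an upright pin on the door's top edge: door locked. Grows to 1.9 as the hook swings outwards to the cupboard's -y side (anticlockwise from above); free of the pin from 0.25, swung clear means over 0.8. Light friction, stays where left.
- catch_knob (a point): Top centre of the catch's finger knob, black, 16 mm diameter, 14 mm tall, its top 25 mm above the cupboard's top, 37 mm from the catch's pivot (at catch 0: x -99, y -166 mm in the cupboard's frame). Push it sideways, to the cupboard's -y. The catch's shank is 8 mm wide and lies 4 to 12 mm above the cupboard's top.
- stay_swivel (a joint): The stay bar's turn about the vertical pivot on the door's top edge; rad. 0: the bar points along the door to its hinge; grows as the bar swings clockwise (seen from above) over the cupboard's top; pi/2: square to the door, pointing into the cupboard. Range -0.3 to 2.4. Light friction (0.04 N m).
- stay_lift (a joint): The stay bar's rise about its knuckle; rad, 0 level (fully down, a stop), grows as the free end rises, to 1.0. The knuckle is stiff (0.25 N m, more than the bar's weight of 0.15 kg): the bar stays raised as it is left and has to be brought down, with about 1 N at its end.
- stay_pivot (a point): Where the bar's vertical swivel axis and level knuckle axis cross: over the door's top edge, 220 mm from the hinge line along the door, 9 mm in front of the hinge plane (in the middle of the door's thickness), 14 mm above the cupboard's top.
- stay_hole4 (a point): Centre of the fourth hole, 136 mm from the pivot along the bar; this frame's x points along the bar to its free end. Flat steel bar, 24 mm wide, 6 mm thick, with five round 13 mm holes at 70, 92, 114, 136 and 158 mm from the pivot. When level its underside is 11 mm above the cupboard's top.
- stay_end (a point): Centre of the upper face of the round thumb pad (28 mm diameter, 6 mm thick) at the bar's free end, 180 mm from the pivot; the bar ends at 194 mm.
- peg_top (a point): Top of the stay's fixed steel peg: an upright pin 8 mm thick with a round top, 27 mm above the cupboard's top, standing on a foot 22 mm wide and 10 mm high. The bar comes to rest 1 mm above the foot, with the pin 10 mm proud of it.
- bowl: Bystander on the cupboard's top: unglazed bowl, 96 mm wide, 50 mm high; origin at the underside's centre, z up.
- cup: Bystander on the cupboard's top: white cup, 66 mm wide, 60 mm high; origin at the underside's centre, z up.
- spray_bottle: Bystander on the table: white trigger spray bottle, 72 mm wide, 200 mm high; origin at the underside's centre, z up.
- clay_block: Bystander on the table: wrapped grey clay block, 200 x 150 x 130 mm; origin at the underside's centre.
- paddle: Bystander on the table: wooden paddle lying flat, 275 mm long (blade 150 x 70), 14 mm thick; origin near its middle, on the underside.
- glaze_jar: Bystander on the table: pale jar, 84 mm wide, 100 mm high; origin at the underside's centre, z up.
- slip_jar: Bystander on the table: white jar, 72 mm wide, 85 mm high; origin at the underside's centre, z up.
- wood_knife: Bystander on the table: dark wooden knife lying flat, 185 mm long, 18 mm wide, 8 mm thick; origin near its middle, on the underside.

How it is judged:
On the way, in this order (a step that is already met when the one before it is completed fails the run):
1. the catch is swung clear of the door (value of joint catch above 0.8 rad), for 0.2 s.
2. the door is pulled open (value of joint door above 0.12 rad), for 0.2 s.
3. the bar is down with its fourth hole over the peg (horizontal distance between stay_hole4 and peg_top below 0.006 m and value of joint stay_lift below 0.05 rad), for 0.2 s.
At the end, for the whole second after the job is handed in: The bar is fully down (within 0.05 rad of level) with the centre of its fourth hole within 6 mm, seen from above, of the peg's axis, so the peg stands through it and holds the door at rest ajar (more than 0.2 rad); the catch is still swung clear (more than 0.8 rad) (all of step 3 and value of joint catch above 0.8 rad and value of joint door above 0.2 rad and velocity of joint door between -0.02 and 0.02 rad/s); the robot touches nothing.
It fails at once if a pot, jar or tool is moved more than 30 mm (distance of any of bowl, cup, spray_bottle, clay_block, paddle, glaze_jar, slip_jar, wood_knife from where it was at the start of the episode above 0.03 m).
It fails at once if an upright bystander is tipped over (angle between any of bowl, cup, spray_bottle, glaze_jar, slip_jar's own z axis and vertical above 0.5 rad).
It also fails if it takes over 66 s, if anything falls off the work surface, if the arm or the gripper's body presses on something with over 40 N, if the wrist force passes 120 N, or if a joint passes its speed limit or range.

## Working session

There is one attempt and no reset: what is moved stays moved. The work goes in short steps, Python scripts to look and compute and a tool call to move; the robot and the scene stay as the last step left them, time stands still between calls to the robot, and variables do not carry over. Pictures are saved under pics/ and viewed, and the job is handed in when it is done.

Besides the shell and the picture viewer there is one more tool, called as name(argument=value, ...), one argument or row to a line, values as JSON. servo_tool: Moves the arm, as the interface text tells. Its arguments: {"type":"object","properties":{"deltas":{"type":"array"},"newtons":{"type":"number"}},"required":["deltas"]}

```bash
mkdir -p pics
python3 - <<'E'
from workcell import state,snapshot,arm
import cv2,numpy as np
print(state()); print(arm.nose_length)
for n in["scene","top","wrist"]:
    s=snapshot(n); cv2.imwrite(f"pics/{n}0.png",s["color"][:,:,::-1]); print(n,s["mtx"].tolist(),s["R"].tolist(),s["t"].tolist())
E
```

```text
{'t': 0.0, 'joint_pos': array([ 1.03688033e+00,  2.21231095e-01,  1.52763668e+00, -3.56246250e-05,
        1.39470558e+00, -1.26083360e-01]), 'qd': array([-0.00029317, -0.00023046,  0.00043981, -0.0005477 ,  0.00161639,
       -0.000951  ]), 'joint_efforts': array([-2.37054792e-04, -4.96908081e+01, -3.89393449e+01, -7.12411497e-05,
        1.10941526e-02, -8.07034439e-06]), 'position': array([0.24774398, 0.5734974 , 0.4035823 ]), 'orientation': array([ 0.14252465,  0.69267155, -0.14385767,  0.69224116]), 'wrist_force': array([ 0.05669184,  0.78356781, -0.60424902]), 'wrist_torque': array([-0.00442018, -0.00676802,  0.01409883]), 'gripper_width': 0.08539266251334442}
0.1734
scene [[433.5493768361925, 0.0, 318.76629597164407], [0.0, 433.5493768361925, 201.18226079189222], [0.0, 0.0, 1.0]] [[-0.6812336144600425, 0.7320325139680286, 0.007011492234488285], [0.5833977676724049, 0.5486492083145399, -0.5988581559022831], [-0.44223049103896145, -0.403871817176535, -0.8008244177633211]] [0.4386721037392861, -0.202948026266105, 1.619428317416148]
top [[438.1152435648726, 0.0, 324.2289285986178], [0.0, 438.1152435648726, 194.0370543438791], [0.0, 0.0, 1.0]] [[-0.0016585421012895829, -0.9999983126821561, -0.0007898550111968269], [-0.9970116785044043, 0.0017145907749728522, -0.07723194354866508], [0.07723316751194435, 0.0006594022405485471, -0.9970128399497955]] [-0.0318812078394876, 0.6105189119141026, 1.4089851827861253]
wrist [[336.4964604171004, 0.0, 323.52735445833935], [0.0, 336.4964604171004, 200.43916922633275], [0.0, 0.0, 1.0]] [[0.3971345777020858, 0.9177595713608381, -0.0012232616061700714], [0.867150287089269, -0.37479766693025884, 0.32798946395369677], [0.3005569942529777, -0.13131670891096053, -0.9446805889645503]] [-0.6241989822069713, -0.042637122500570376, 0.3800751444592744]
```

View pics/scene0.png

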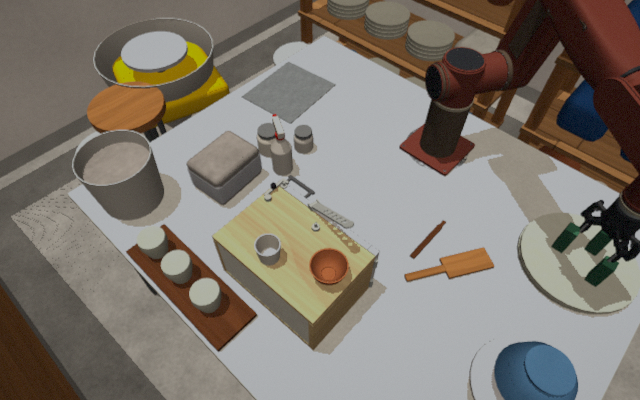

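View pics/top0.png

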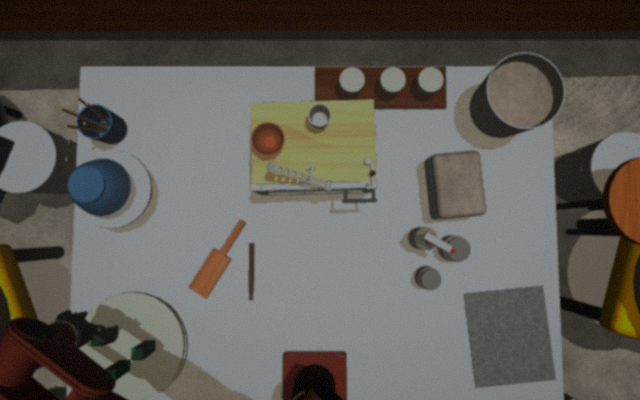

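View pics/wrist0.png

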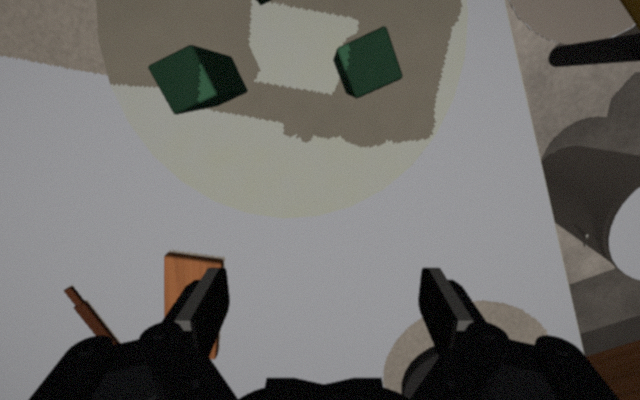

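The scene view shows the cupboard with its top around (295,255). In the top view the top spans columns 250–376 and rows 100–190, with the handle at about (352,200). I'll zoom in on both.

Run:
```python
import cv2
a=cv2.imread("pics/top0.png")[90:215,240:395]; cv2.imwrite("pics/t0z.png",cv2.convertScaleAbs(cv2.resize(a,None,fx=4.8,fy=4.8,interpolation=cv2.INTER_CUBIC),alpha=1.5))
a=cv2.imread("pics/scene0.png")[160:340,205:385]; cv2.imwrite("pics/s0z.png",cv2.resize(a,(600,600),interpolation=cv2.INTER_CUBIC))
```

```text
(no output)
```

View pics/t0z.png

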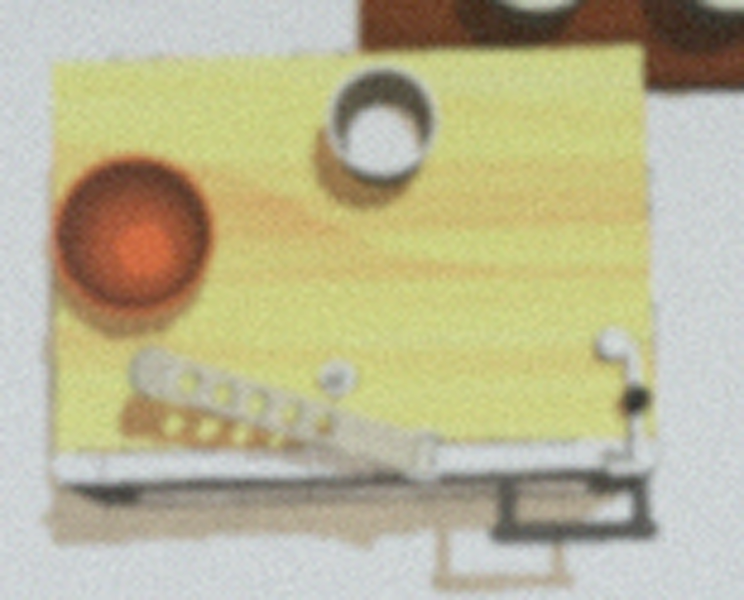

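View pics/s0z.png

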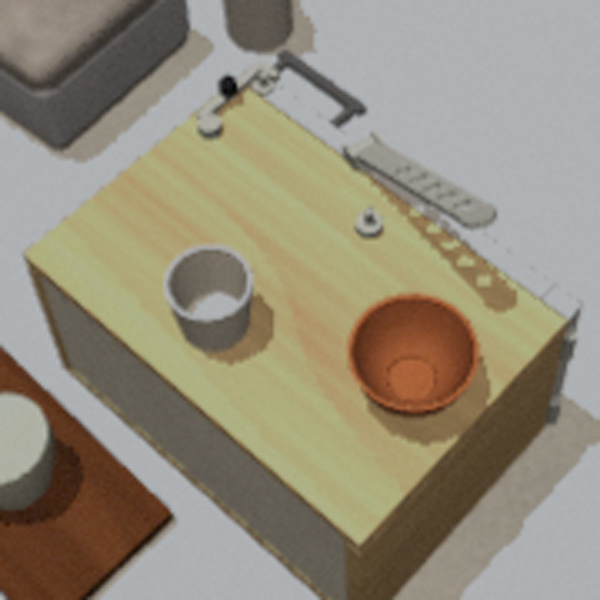

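```bash
cat > h.py <<'E'
import numpy as np,cv2
from workcell import state,snapshot,arm
def ray(s,uv):
    K,R,t=s["mtx"],s["R"],s["t"]; d=R.T@np.linalg.solve(K,[uv[0],uv[1],1.]); return -R.T@t,d
def plane(s,uv,z):
    c,d=ray(s,uv); return c+d*(z-c[2])/d[2]
def tri(pairs):
    A=np.zeros((3,3));b=np.zeros(3)
    for s,uv in pairs:
        c,d=ray(s,uv);d=d/np.linalg.norm(d);P=np.eye(3)-np.outer(d,d);A+=P;b+=P@c
    X=np.linalg.solve(A,b); return X
def proj(s,X):
    p=s["mtx"]@(s["R"]@np.asarray(X)+s["t"]); return p[:2]/p[2]
def fit(m,w):
    m=np.array(m)[:,:2];w=np.array(w)[:,:2]; mc,wc=m.mean(0),w.mean(0)
    U,_,Vt=np.linalg.svd((m-mc).T@(w-wc)); R=Vt.T@np.diag([1,np.linalg.det(Vt.T@U.T)])@U.T
    return np.arctan2(R[1,0],R[0,0]),wc-R@mc,(m@R.T+wc-R@mc)-w
E
python3 - <<'E'
from h import *
T=snapshot("top");S=snapshot("scene")
t=lambda x,y:(240+(x+.5)/4.8-.5,90+(y+.5)/4.8-.5); s=lambda x,y:(205+(x+.5)*.3-.5,160+(y+.5)*.3-.5)
pt={'bl':((53,65),(360,548),.2),'br':((643,45),(25,257),.2),'fl':((53,452),(570,320),.2),'peg':((338,377),(369,213),.227),'piv':((612,343),(209,124),.212),'knob':((635,399),(228,84),.225)}
mod={'bl':(.12,.18),'br':(.12,-.18),'fl':(-.12,.18),'peg':(-.08,.01),'piv':(-.064,-.155),'knob':(-.099,-.166)}
W={}
for k,(a,b,z) in pt.items():
    A=plane(T,t(*a),z);B=plane(S,s(*b),z);W[k]=(A+B)/2; print(k,A.round(4),B.round(4),tri([(T,t(*a)),(S,s(*b))]).round(4))
ks=list(pt); y,o,r=fit([mod[k] for k in ks],[W[k] for k in ks]); print("yaw",y,"origin",o,"res mm",(r*1000).round(1).tolist())
for n,a,b in[('end',(150,370),(482,213)),('barpiv',(425,455),(357,158))]: print(n,tri([(T,t(*a)),(S,s(*b))]))
E
```

```text
bl [0.8627 0.1809 0.2   ] [0.8657 0.1851 0.2   ] [0.8642 0.1827 0.1932]
br [ 0.8745 -0.1773  0.2   ] [ 0.8744 -0.1709  0.2   ] [ 0.8744 -0.1762  0.1948]
fl [0.6267 0.1782 0.2   ] [0.6242 0.1789 0.2   ] [0.626  0.1787 0.2022]
peg [0.6679 0.0069 0.227 ] [0.6711 0.0109 0.227 ] [0.6684 0.0075 0.2207]
piv [ 0.6901 -0.1556  0.212 ] [ 0.6902 -0.1545  0.212 ] [ 0.69   -0.1554  0.2111]
knob [ 0.6549 -0.1675  0.225 ] [ 0.6563 -0.1658  0.225 ] [ 0.6551 -0.1677  0.2224]
yaw 0.026809069537316068 origin [0.74980021 0.00147151] res mm [[0.7, 1.6], [0.1, -1.1], [-0.5, -0.4], [0.0, 0.4], [-0.1, -0.1], [-0.3, -0.4]]
end [0.65908771 0.10798893 0.31334401]
barpiv [ 0.62493674 -0.04497636  0.20143624]
```

```bash
cat >> h.py <<'E'
from scipy.spatial.transform import Rotation as Ro
O=np.array([.7498,.0015]);YAW=.0268
def c2w(p): c,s=np.cos(YAW),np.sin(YAW); return np.array([[c,-s],[s,c]])@np.asarray(p)+O
def w2c(p): c,s=np.cos(YAW),np.sin(YAW); return np.array([[c,s],[-s,c]])@(np.asarray(p)-O)
def door(th):
    d=np.array([-np.sin(th),-np.cos(th)]);n=np.array([-np.cos(th),np.sin(th)]);H=np.array([-.12,.18]);return H+.22*d+.009*n,H+.31*d+.054*n
def tool():
    s=state();R=Ro.from_quat(s["orientation"]).as_matrix();return s["position"],R
def go(tip,yaw=None):
    "report tip, tool axes, and row units needed to reach world tip target"
    p,R=tool(); t=p+R[:,0]*.1734
    a=np.arctan2(R[1,1],R[0,1]); print("tip",t.round(4),"tool y yaw deg",np.degrees(a).round(2),"x",R[:,0].round(3))
    d=R.T@(np.asarray(tip)-t); print("units x,y,z",(d/.025).round(2))
E
python3 - <<'E'
from h import *
from scipy.optimize import brentq
print(tool()[1].round(3))
peg=np.array([-.08,.01])
th=brentq(lambda t:np.hypot(*(door(t)[0]-peg))-.136,.1,.8);p,h=door(th);b=peg-p;ba=np.arctan2(b[1],b[0]);print("theta",th,"swivel",np.pi/2-th-ba,"bar world yaw deg",np.degrees(ba+YAW))
print("handle shut",c2w(door(0)[1]),"open",c2w(h),"pivot open",c2w(p),"peg",c2w(peg),"knob",c2w((-.099,-.166)),"catch pivot",c2w((-.064,-.155)))
T=snapshot("top")
for n,uv,z in[("spray",(440,243),.2),("bowl",(268,138),.25),("cup",(319,117),.26),("clay",(430,155),.13),("claynear",(435,218),.13)]: print(n,plane(T,uv,z).round(3))
E
```

```text
[[-0.001  0.397  0.918]
 [-0.001  0.918 -0.397]
 [-1.    -0.001 -0.   ]]
theta 0.3937472780856663 swivel 0.956800069719872 bar world yaw deg 14.154863829106377
handle shut [ 0.57934607 -0.13311596] open [ 0.46339666 -0.09176914] pivot open [ 0.53768995 -0.02390526] peg [0.66956076 0.00935267] knob [ 0.65528382 -0.16709327] catch pivot [ 0.68997649 -0.15515933]
spray [ 0.457 -0.362  0.2  ]
bowl [0.749 0.123 0.25 ]
cup [ 0.806 -0.019  0.26 ]
clay [ 0.721 -0.355  0.13 ]
claynear [ 0.529 -0.367  0.13 ]
```

servo_tool(
  deltas=[
    [0, -0.6, 0, 0.3, 1],
    [0, -0.6, 0, 0.6, 1],
    [0, -0.6, 0, 0.8, 1],
    [0, -0.6, 0, 1, 1],
    [0, -0.6, 0, 1, 1],
    [0, -0.6, 0, 1, 1],
    [0, -0.4, 0, 1, 1],
    [0, 0, 0, 1, 1],
  ],
  newtons=30,
)

```text
t: 1.3
position: [0.3585, 0.452, 0.5059]
orientation: [0.414, 0.573, -0.413, 0.574]
wrist_force: [-0.3, -0.6, -0.1]
gripper_width: 0.0002
```

servo_tool(
  deltas=[
    [0, 0, 0, 1, 1],
    [0, 0, 0, 1, 1],
    [0, 0, 0, 1, 0.85],
    [0, 0, 0, 1, 0],
    [0, 0, 0, 1, 0],
    [0, 0, 0, 1, 0],
    [0, 0, 0, 1, 0],
    [0, 0, 0, 0.8, 0],
  ],
)

```text
t: 2.3
position: [0.3773, 0.2588, 0.5048]
orientation: [0.493, 0.507, -0.493, 0.507]
wrist_force: [0.5, -0.3, 0.3]
gripper_width: -0.0
```

Run:
```python
from h import *
go([.655,-.132,.31]); s=state();print(s['t'],s['joint_pos'].round(2),s['gripper_width'])
```

```text
tip [0.3774 0.2588 0.3314] tool y yaw deg 1.52 x [ 0.  0. -1.]
units x,y,z [ 0.86 10.69 15.92]
2.3 [ 0.43 -0.24  1.8  -0.    1.58  0.4 ] -3.143805131602307e-05
```

servo_tool(
  deltas=[
    [0, 0, 0.4, 1, 0],
    [0, 0, 0.6, 1, 0],
    [0, 0, 0.6, 1, 0],
    [0, 0, 0.6, 1, 0],
    [0, 0, 0.6, 1, 0],
    [0, 0, 0.6, 1, 0],
    [0, 0, 0.6, 1, 0],
    [0, 0, 0.6, 1, 0],
  ],
)

```text
t: 3.3
position: [0.4982, 0.062, 0.5048]
orientation: [0.493, 0.507, -0.493, 0.507]
wrist_force: [0.6, 0.1, 0.6]
gripper_width: 0.0
```

servo_tool(
  deltas=[
    [0, 0, 0.8, 1, 0],
    [0, 0, 0.8, 1, 0],
    [0, 0, 0.8, 1, 0],
    [0, 0, 0.8, 1, 0],
    [0, 0, 0.8, 1, 0],
    [0, 0, 0.8, 1, 0],
    [0, 0.4, 0.8, 1, 0],
    [0, 0.4, 0.5, 0.9, 0],
  ],
)

```text
t: 4.3
position: [0.6562, -0.1314, 0.4842]
orientation: [0.493, 0.507, -0.493, 0.507]
wrist_force: [0.2, 0.3, -0.0]
gripper_width: -0.0004
```

Run:
```python
from h import *
go([.655,-.133,.218])
for n in["scene","wrist"]: cv2.imwrite(f"pics/{n}1.png",snapshot(n)["color"][:,:,::-1])
```

```text
tip [ 0.6562 -0.1314  0.3108] tool y yaw deg 1.53 x [-0.  0. -1.]
units x,y,z [ 3.71 -0.05  0.06]
```

View pics/wrist1.png

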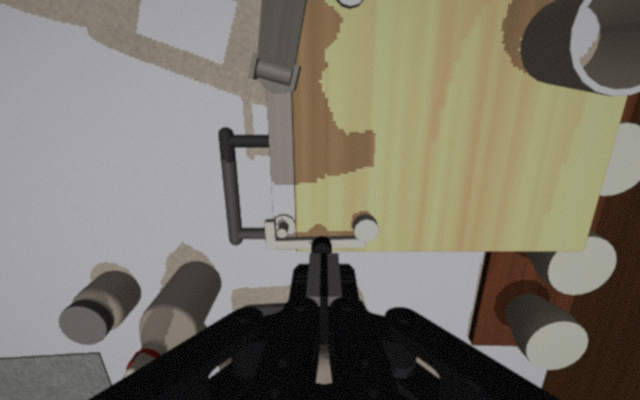

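The wrist view shows the knob at (322,245) just beyond the fingertips. The catch hook and pin are at (283,225) and the handle is at (233,190). That agrees with the measurements, so I'll descend and push.

servo_tool(
  deltas=[
    [0, 0.9, 0, 0, 0],
    [0, 0.9, 0, 0, 0],
    [0, 0.9, 0, 0, 0],
    [0, 0.7, 0, 0, 0],
    [0, 0.3, 0, 0, 0],
    [0, 0, 0, 0.3, 0],
    [0, 0, 0, 0.3, 0],
    [0, 0, 0, 0.2, 0],
  ],
)

```text
t: 5.4
position: [0.6563, -0.1513, 0.3933]
orientation: [0.494, 0.506, -0.493, 0.507]
wrist_force: [0.2, 1.9, 1.3]
gripper_width: -0.0002
```

servo_tool(
  deltas=[
    [0, 0, 0.05, 0.2, 0],
    [0, 0, 0.1, 0.2, 0],
    [0, 0, 0.1, 0.2, 0],
    [0, 0, 0.1, 0.2, 0],
    [0, 0, 0, 0, 0],
  ],
)

```text
t: 6.02
position: [0.6662, -0.1697, 0.3924]
orientation: [0.494, 0.507, -0.492, 0.507]
wrist_force: [3.0, 4.3, 1.1]
gripper_width: 0.0006
```

Run:
```python
from h import *
go([.664,-.174,.218])
for n in["scene","wrist"]: cv2.imwrite(f"pics/{n}2.png",snapshot(n)["color"][:,:,::-1])
a=cv2.imread("pics/scene2.png")[130:270,205:385]; cv2.imwrite("pics/s2z.png",cv2.resize(a,None,fx=4,fy=4,interpolation=cv2.INTER_CUBIC))
```

```text
tip [ 0.6665 -0.1694  0.219 ] tool y yaw deg 1.57 x [ 0.002  0.001 -1.   ]
units x,y,z [ 0.04 -0.11  0.18]
```

View pics/s2z.png

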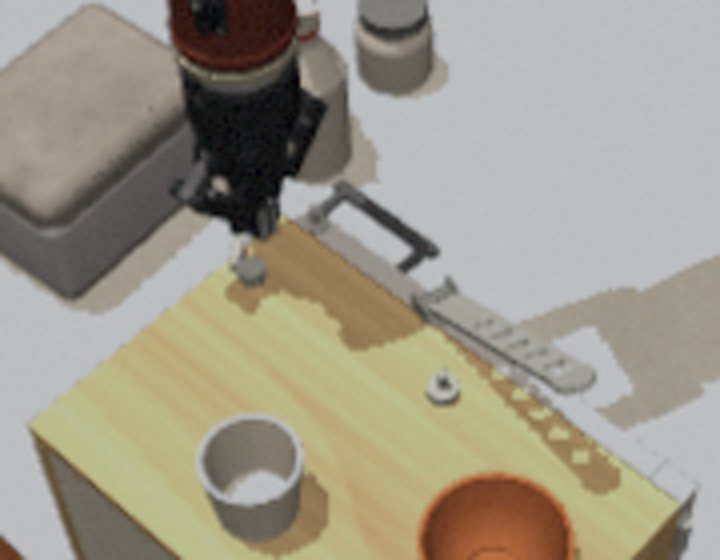

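View pics/wrist2.png

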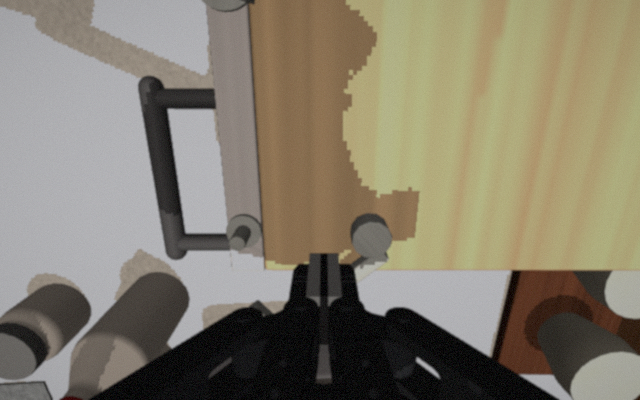

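The catch is partly swung; its shank leaves the pivot at (372,235) in the wrist view towards −y. I'll push on.

servo_tool(
  deltas=[
    [0, 0, 0, 0.2, 0],
    [0, 0, 0.1, 0.2, 0],
    [0, 0, 0.1, 0.1, 0],
    [0, 0, 0, 0, 0],
  ],
)

```text
t: 6.62
position: [0.6726, -0.1772, 0.3924]
orientation: [0.496, 0.509, -0.489, 0.506]
wrist_force: [7.1, 22.0, 1.8]
gripper_width: -0.0003
```

servo_tool(
  deltas=[
    [0, 0, 0, -0.3, 0],
    [0, -0.5, 0, -0.3, 0],
    [0, -1, 0, 0, 0],
    [0, -1, 0, 0, 0],
    [0, -0.5, -0.5, 0, 0],
    [0, 0, -1, 0, 0],
    [0, 0, -1, 0, 0],
    [0, 0, -1, 0, 0],
  ],
)

```text
t: 7.62
position: [0.5811, -0.1702, 0.467]
orientation: [0.493, 0.507, -0.494, 0.506]
wrist_force: [-0.4, -0.6, -0.4]
gripper_width: 0.0002
```

Run:
```python
from h import *
go([.5793,-.1331,.26]);print(state()['wrist_force'])
for n in["top","wrist"]: cv2.imwrite(f"pics/{n}3.png",snapshot(n)["color"][:,:,::-1])
a=cv2.imread("pics/top3.png")[90:215,240:395]; cv2.imwrite("pics/t3z.png",cv2.convertScaleAbs(cv2.resize(a,None,fx=4.8,fy=4.8,interpolation=cv2.INTER_CUBIC),alpha=1.5))
```

```text
tip [ 0.5809 -0.1703  0.2936] tool y yaw deg 1.49 x [-0.001 -0.    -1.   ]
units x,y,z [ 1.34 -0.03 -1.49]
[-0.39072819 -0.60369443 -0.42502264]
```

View pics/t3z.png

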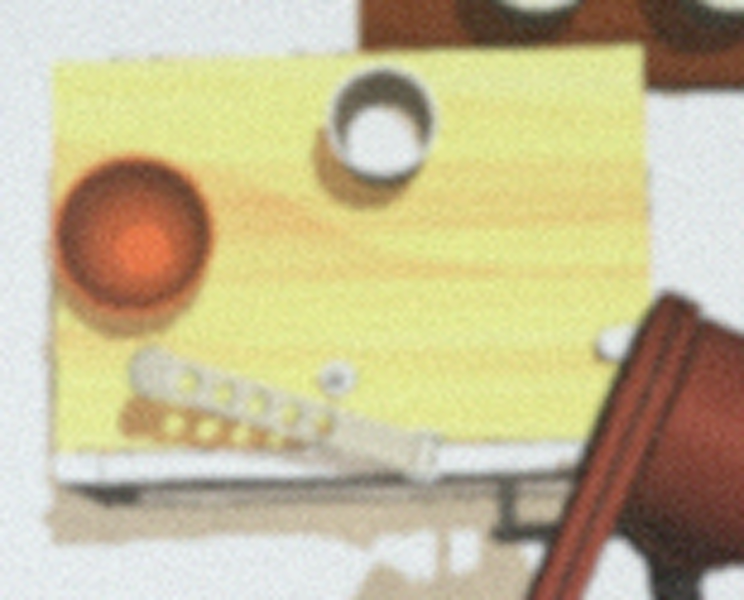

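View pics/wrist3.png

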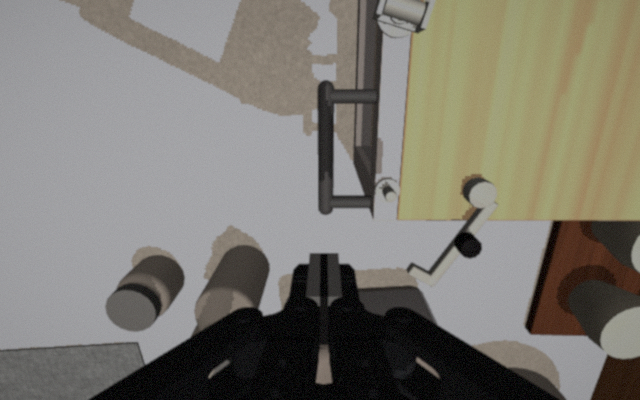

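The catch now points outward: in the wrist view the knob is at (468,245) and its pivot at (482,193). I'll measure its angle. The arm is now over the handle's column, and the handle bar runs from (326,85) to (326,207).

Run:
```python
from h import *
W=snapshot("wrist")
k=plane(W,(468,243),.225);p=plane(W,(482,193),.214);print(k,p)
a=w2c(k[:2])-np.array([-.064,-.155]);print("r",np.hypot(*a),"catch",(np.arctan2(a[1],a[0])-np.arctan2(-.011,-.035))%6.28)
for uv in[(326,85),(326,207)]: print(plane(W,uv,.19))
```

```text
[ 0.68178615 -0.18790988  0.225     ] [ 0.6904788 -0.1547816  0.214    ]
r 0.03375914783139801 catch 0.9944293084844975
[ 0.58067831 -0.0868044   0.19      ]
[ 0.58311652 -0.17668182  0.19      ]
```

servo_tool(
  deltas=[
    [28, 0, 0, -0.8, 0],
    [28, 0, -0.03, -0.7, 0],
    [28, 0.6, 0, 0, 0],
    [28, 0.6, 0, 0, 0],
    [28, 0.4, 0, 0, 0],
    [28, 0, 0, 0, 0],
  ],
)

```text
t: 8.52
position: [0.5807, -0.1327, 0.4253]
orientation: [0.493, 0.507, -0.494, 0.506]
wrist_force: [0.4, 0.9, -0.9]
gripper_width: 0.0281
```

Run:
```python
from h import *
go([.5798,-.1331,.168]);print(state()['gripper_width'])
for n in["wrist"]: cv2.imwrite(f"pics/{n}4.png",snapshot(n)["color"][:,:,::-1])
```

```text
tip [ 0.5802 -0.1325  0.2519] tool y yaw deg 1.51 x [-0.003  0.001 -1.   ]
units x,y,z [ 3.36 -0.01  0.03]
0.028053111749169933
```

View pics/wrist4.png

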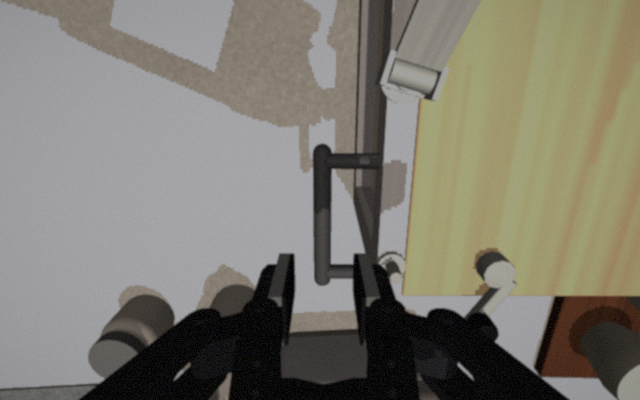

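The fingers straddle the column of the handle bar: bar at column 323, fingers at 285 and 362. I'll descend and grip.

servo_tool(
  deltas=[
    [28, 0.8, 0, 0, 0],
    [28, 0.8, 0, 0, 0],
    [28, 0.8, 0, 0, 0],
    [28, 0.6, 0, 0, 0],
    [28, 0.3, 0, 0, 0],
    [28, 0, 0, 0, 0],
  ],
)

```text
t: 9.32
position: [0.581, -0.1324, 0.3441]
orientation: [0.493, 0.507, -0.493, 0.506]
wrist_force: [-0.3, -0.4, -0.6]
gripper_width: 0.0279
```

servo_tool(
  deltas=[
    [20, 0, 0, 0, 0],
    [8, 0, 0, 0, 0],
    [8, 0, 0, 0, 0],
    [8, 0, 0, 0, 0],
  ],
  newtons=30,
)

```text
t: 9.82
position: [0.5798, -0.1327, 0.3457]
orientation: [0.492, 0.508, -0.494, 0.506]
wrist_force: [-10.7, -0.0, 6.6]
gripper_width: 0.0105
```

Run:
```python
from h import *
go([.5798,-.1331,.168]);s=state();print(s['gripper_width'],s['wrist_force'])
# arc rows for door to theta: step in tool axes with twist following
a0=0;n=8
th=.394
prev=c2w(door(0)[1])
for i in range(1,n+1):
    t=th*i/n; h=c2w(door(t)[1]); d=h-prev; prev=h
    y=YAW-th*(i-1)/n; Y=np.array([np.cos(y),np.sin(y)]);Z=np.array([np.sin(y),-np.cos(y)])
    print(round(d@Y/.025,3),round(d@Z/.025,3),round(np.degrees(th/n)/6,3))
```

```text
tip [ 0.579  -0.1327  0.1723] tool y yaw deg 1.53 x [-0.005 -0.    -1.   ]
units x,y,z [0.17 0.03 0.02]
0.010520622944482274 [-10.72828423  -0.02209859   6.62466497]
-0.608 -0.121 0.47
-0.608 -0.121 0.47
-0.608 -0.121 0.47
-0.608 -0.121 0.47
-0.608 -0.121 0.47
-0.608 -0.121 0.47
-0.608 -0.121 0.47
-0.608 -0.121 0.47
```

The handle is gripped at about 11 mm opening. I'll pull along the arc.

servo_tool(
  deltas=[
    [8, 0, -0.6, -0.1, 0.5],
    [8, 0, -0.6, -0.1, 0.5],
    [8, 0, -0.6, -0.1, 0.5],
    [8, 0, -0.6, -0.15, 0.5],
    [8, 0, -0.6, -0.15, 0.45],
    [8, 0, -0.6, -0.1, 0.45],
    [8, 0, -0.6, -0.1, 0.45],
    [8, 0, -0.65, -0.15, 0.4],
  ],
)

```text
t: 10.82
position: [0.4654, -0.0916, 0.3457]
orientation: [-0.582, -0.399, 0.584, -0.402]
wrist_force: [-3.0, -6.9, 1.2]
gripper_width: 0.0108
```

Run:
```python
from h import *
h=c2w(door(.394)[1]);print(h);go([*h,.168]);s=state();print(s['gripper_width'],s['wrist_force'])
for n in["top","wrist","scene"]: cv2.imwrite(f"pics/{n}5.png",snapshot(n)["color"][:,:,::-1])
a=cv2.imread("pics/top5.png")[90:240,240:395]; cv2.imwrite("pics/t5z.png",cv2.convertScaleAbs(cv2.resize(a,None,fx=4,fy=4,interpolation=cv2.INTER_CUBIC),alpha=1.5))
a=cv2.imread("pics/scene5.png")[130:270,205:385]; cv2.imwrite("pics/s5z.png",cv2.resize(a,None,fx=4,fy=4,interpolation=cv2.INTER_CUBIC))
```

```text
[ 0.46332843 -0.09172829]
tip [ 0.4654 -0.0923  0.1723] tool y yaw deg -21.04 x [ 0.    -0.004 -1.   ]
units x,y,z [ 0.17 -0.09  0.01]
0.010778898163517545 [-3.04276278 -6.91718442  1.18400808]
```

View pics/t5z.png

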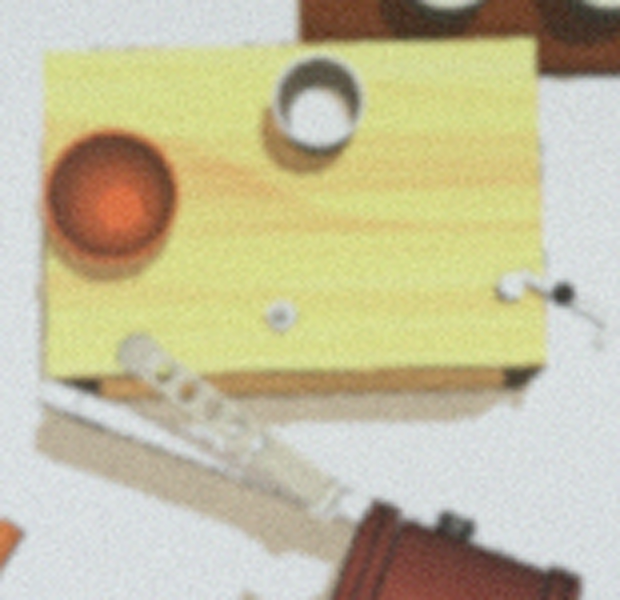

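View pics/s5z.png

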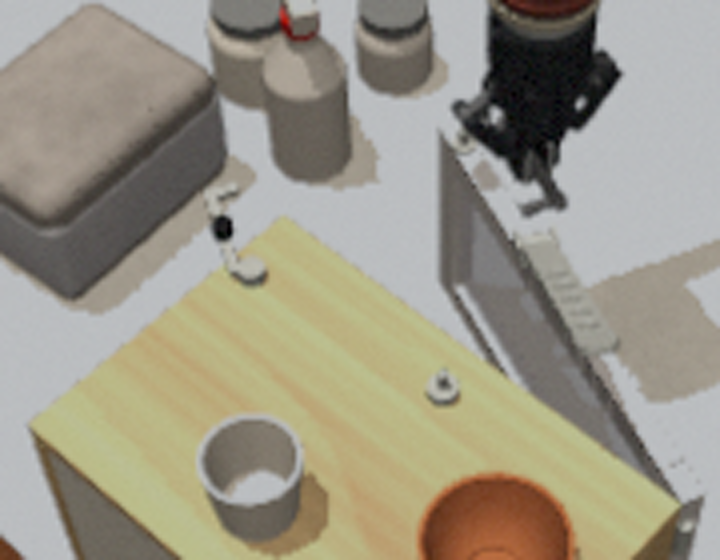

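View pics/wrist5.png

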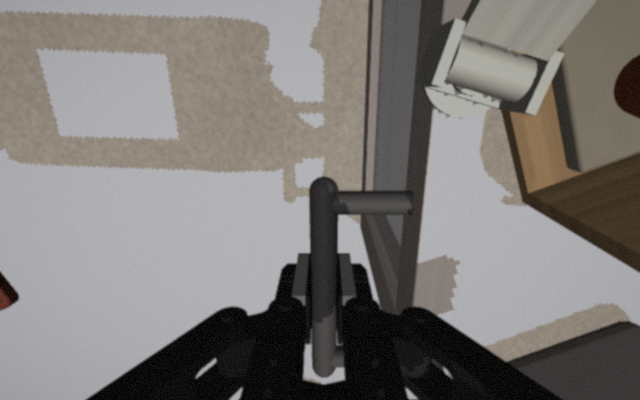

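The door stands open: the tool has turned 22.5°, so it is at about 0.39 rad, and the catch is clear at (563,293) in the zoomed top view. I'll release, rise and measure the bar.

servo_tool(
  deltas=[
    [20, 0, 0, 0, 0],
    [30, 0, 0, 0, 0],
    [30, 0, 0, 0, 0],
    [30, -0.4, 0, 0, 0],
    [30, -1, 0, 0, 0],
    [30, -1, 0, 0, 0],
    [30, -1, 0, 0, 0],
    [30, -1, 0, 0, 0],
  ],
)

```text
t: 11.98
position: [0.4658, -0.0905, 0.4564]
orientation: [0.583, 0.4, -0.582, 0.401]
wrist_force: [0.6, 0.1, 0.3]
gripper_width: 0.03
```

servo_tool(
  deltas=[
    [36, -1, 0, 0, 0.7],
    [36, -1, 0, 0, 0.7],
    [36, -0.6, -1, 0, 0.6],
    [36, 0, -1, 0, 0.6],
    [36, 0, -0.5, 0, 0],
    [36, 0, 0, 0, 0],
  ],
)

```text
t: 12.72
position: [0.4128, -0.057, 0.5201]
orientation: [0.632, 0.318, -0.631, 0.319]
wrist_force: [0.6, 0.4, 0.1]
gripper_width: 0.036
```

Run:
```python
from h import *
s=state();print(s['t'],s['gripper_width'],s['wrist_force'],s['joint_pos'].round(2));go([.6,0,.4])
for n in["top","wrist","scene"]: cv2.imwrite(f"pics/{n}6.png",snapshot(n)["color"][:,:,::-1])
a=cv2.imread("pics/top6.png")[100:250,240:395]; cv2.imwrite("pics/t6z.png",cv2.convertScaleAbs(cv2.resize(a,None,fx=4,fy=4,interpolation=cv2.INTER_CUBIC),alpha=1.5))
a=cv2.imread("pics/scene6.png")[130:270,245:425]; cv2.imwrite("pics/s6z.png",cv2.resize(a,None,fx=4,fy=4,interpolation=cv2.INTER_CUBIC))
```

```text
12.725 0.03596640698269804 [0.64655635 0.38247285 0.1176103 ] [-0.33 -0.35  1.86 -0.    1.63  0.31]
tip [ 0.4129 -0.057   0.3467] tool y yaw deg -36.46 x [ 0.001 -0.    -1.   ]
units x,y,z [-2.13  4.66 -6.28]
```

View pics/t6z.png

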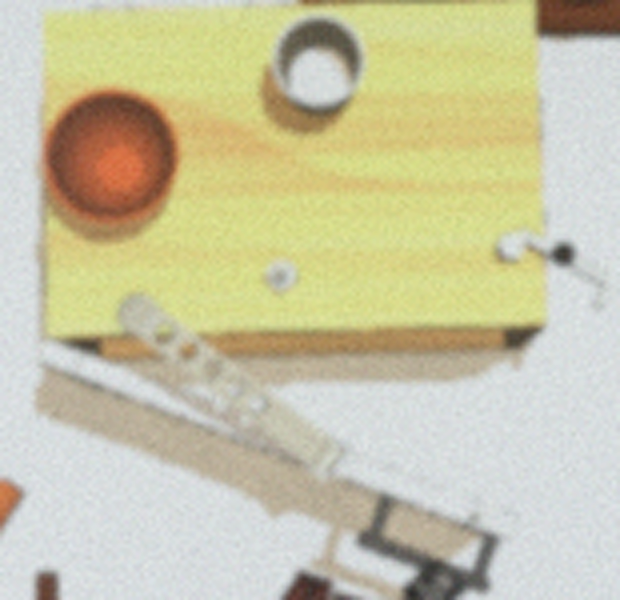

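View pics/s6z.png

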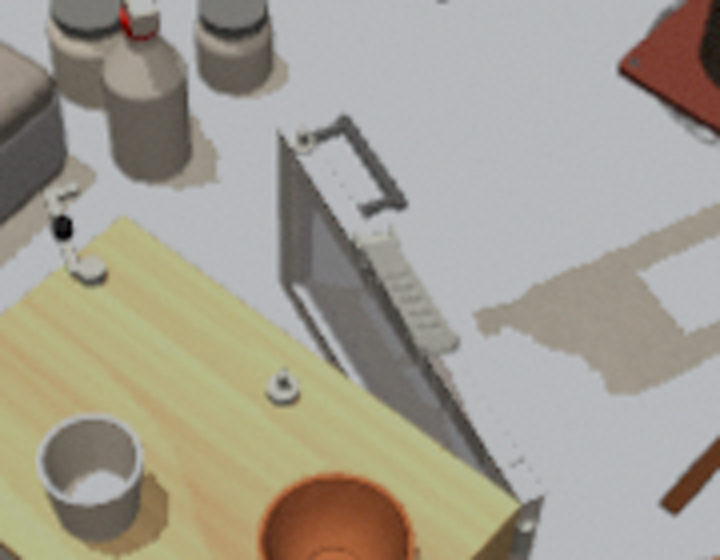

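View pics/wrist6.png

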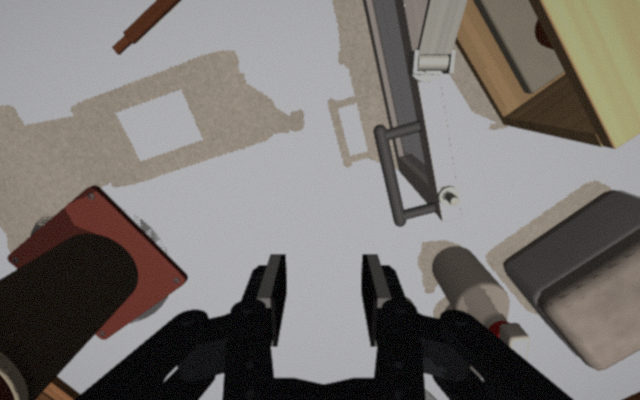

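Run:
```python
from h import *
from scipy.optimize import brentq
T=snapshot("top");S=snapshot("scene");W=snapshot("wrist")
t=lambda x,y:(240+(x+.5)/4-.5,100+(y+.5)/4-.5); s=lambda x,y:(245+(x+.5)/4-.5,130+(y+.5)/4-.5)
H=c2w((-.12,.18))
for n,p in [("top h",plane(T,t(369,537),.19)),("top h2",plane(T,t(482,582),.19)),("w h",plane(W,(379,133),.19)),("w h2",plane(W,(400,220),.19))]: print(n,p.round(4))
for a,b in[((369,537),(482,582))]:
    d=plane(T,t(*b),.19)-plane(T,t(*a),.19);print("door th top",np.arctan2(-d[0],-d[1])+YAW)
d=plane(W,(400,220),.19)-plane(W,(379,133),.19);print("door th wrist",np.arctan2(-d[0],-d[1])+YAW)
E_=tri([(T,t(135,312)),(S,s(440,342))]);print("end",E_)
P=np.array([*c2w(door(.392)[0]),.214]);v=E_-P;print("P",P,"dist",np.linalg.norm(v),"yaw",np.degrees(np.arctan2(v[1],v[0])),"lift",np.arcsin(v[2]/np.linalg.norm(v)))
```

```text
top h [ 0.4829 -0.0548  0.19  ]
top h2 [ 0.4507 -0.1355  0.19  ]
w h [ 0.4791 -0.0515  0.19  ]
w h2 [ 0.4497 -0.1323  0.19  ]
door th top 0.4062345835856767
door th wrist 0.3759436621758717
end [0.63056931 0.10115587 0.31189976]
P [ 0.53804325 -0.02405755  0.214     ] dist 0.18391256929828434 yaw 53.53756829152409 lift 0.5613350550437314
```

Run:
```python
from h import *
go([.615,.080,.347])
```

```text
tip [ 0.4133 -0.0576  0.346 ] tool y yaw deg -36.57 x [-0.001  0.    -1.   ]
units x,y,z [-0.05  3.2  -9.23]
```

servo_tool(
  deltas=[
    [44, -0.2, 0.4, -1, 0],
    [44, 0, 0.4, -1, 0],
    [44, 0, 0.4, -1, 0],
    [44, 0, 0.4, -1, 0],
    [44, 0, 0.4, -1, 0],
    [44, 0, 0.4, -1, 0],
    [44, 0, 0.4, -1, 0],
    [44, 0, 0.4, -1, 0],
  ],
)

```text
t: 14.02
position: [0.5976, 0.056, 0.524]
orientation: [-0.631, -0.318, 0.632, -0.318]
wrist_force: [-1.1, -1.1, -0.3]
gripper_width: 0.0441
```

servo_tool(
  deltas=[
    [44, 0, 0, -0.8, 0],
    [44, 0, 0, -0.4, 0],
    [44, 0, 0, 0, 0],
  ],
)

```text
t: 14.4
position: [0.6143, 0.0802, 0.5245]
orientation: [-0.631, -0.318, 0.632, -0.318]
wrist_force: [0.3, 0.5, -0.2]
gripper_width: 0.0441
```

Run:
```python
from h import *
go([.615,.080,.280])
W=snapshot("wrist");cv2.imwrite("pics/wrist7.png",W["color"][:,:,::-1])
S=snapshot("scene");cv2.imwrite("pics/s7z.png",cv2.resize(S["color"][100:260,255:415,::-1],None,fx=3.75,fy=3.75,interpolation=cv2.INTER_CUBIC))
```

```text
tip [0.6142 0.0802 0.3511] tool y yaw deg -36.51 x [-0.001 -0.    -1.   ]
units x,y,z [ 2.84  0.03 -0.01]
```

View pics/wrist7.png

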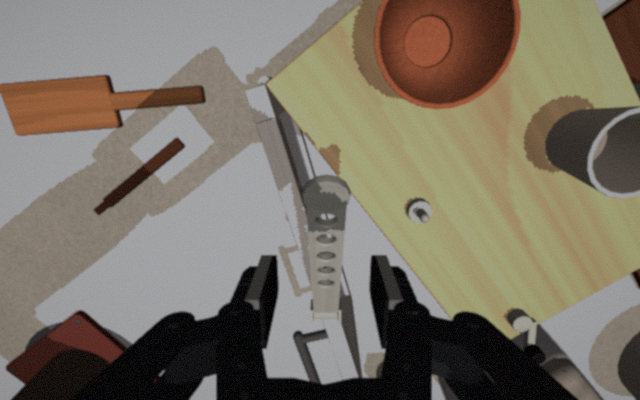

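View pics/s7z.png

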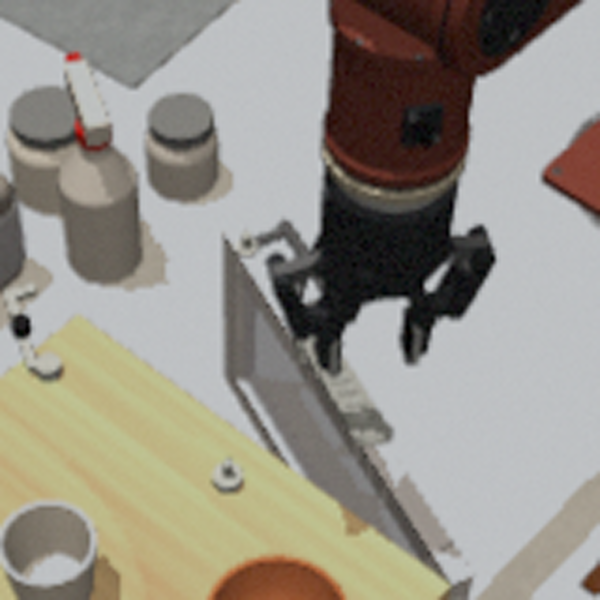

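The bar lies centred between the fingers, along column 325, with its holes at rows 216, 239, 254, 268 and 284.

Run:
```python
from h import *
W=snapshot("wrist")
P=np.array([*c2w(door(.392)[0]),.214]);a=np.radians(53.5)
for l in(.48,.53,.58):
  for dl in (0,):
    f=lambda r:P+r*np.array([np.cos(l)*np.cos(a),np.cos(l)*np.sin(a),np.sin(l)])+.003*np.array([0,0,1])
    print(l,[proj(W,f(r)).round(0).tolist() for r in(.194,.158,.136,.114,.092,.07,0)])
```

```text
0.48 [[323.0, 161.0], [323.0, 204.0], [323.0, 226.0], [323.0, 245.0], [323.0, 261.0], [324.0, 276.0], [324.0, 313.0]]
0.53 [[323.0, 173.0], [323.0, 214.0], [323.0, 234.0], [323.0, 251.0], [323.0, 266.0], [324.0, 280.0], [324.0, 313.0]]
0.58 [[323.0, 186.0], [323.0, 224.0], [323.0, 242.0], [323.0, 258.0], [323.0, 272.0], [324.0, 284.0], [324.0, 313.0]]
```

servo_tool(
  deltas=[
    [44, 0.8, 0, 0, 0],
    [44, 0.8, 0, 0, 0],
    [44, 0.8, 0, 0, 0],
    [44, 0.35, 0, 0, 0],
    [44, 0, 0, 0, 0],
    [34, 0, 0, 0, 0],
    [22, 0, 0, 0, 0],
    [22, 0, 0, 0, 0],
  ],
  newtons=25,
)

```text
t: 15.55
position: [0.6146, 0.0798, 0.457]
orientation: [0.632, 0.318, -0.631, 0.318]
wrist_force: [1.0, 0.0, 1.7]
gripper_width: 0.023
```

servo_tool(
  deltas=[
    [22, 0, 0, 0, 0],
    [22, 0, 0, 0, 0],
  ],
)

```text
t: 15.8
position: [0.6146, 0.0799, 0.4568]
orientation: [0.632, 0.318, -0.631, 0.318]
wrist_force: [3.2, 1.5, 3.5]
gripper_width: 0.023
```

Run:
```python
from h import *
go([.615,.080,.282]);s=state();print(s['t'],s['gripper_width'],s['wrist_force'])
W=snapshot("wrist");cv2.imwrite("pics/wrist8.png",W["color"][:,:,::-1])
S=snapshot("scene");cv2.imwrite("pics/s8z.png",cv2.resize(S["color"][100:260,255:415,::-1],None,fx=3.75,fy=3.75,interpolation=cv2.INTER_CUBIC))
```

```text
tip [0.6149 0.08   0.2834] tool y yaw deg -36.55 x [ 0.002  0.    -1.   ]
units x,y,z [ 0.06  0.   -0.  ]
15.8 0.02299562300104239 [3.16321334 1.50768615 3.53180655]
```

View pics/wrist8.png

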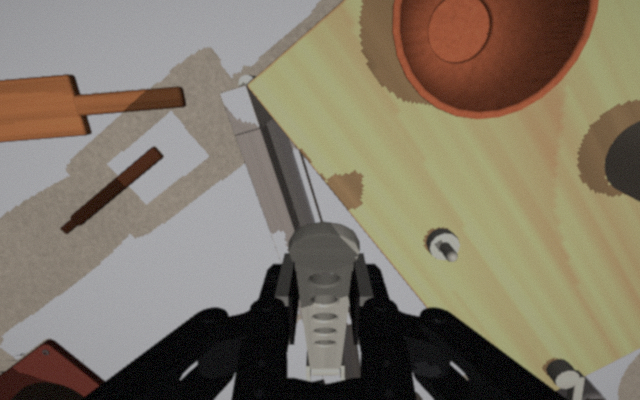

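View pics/s8z.png

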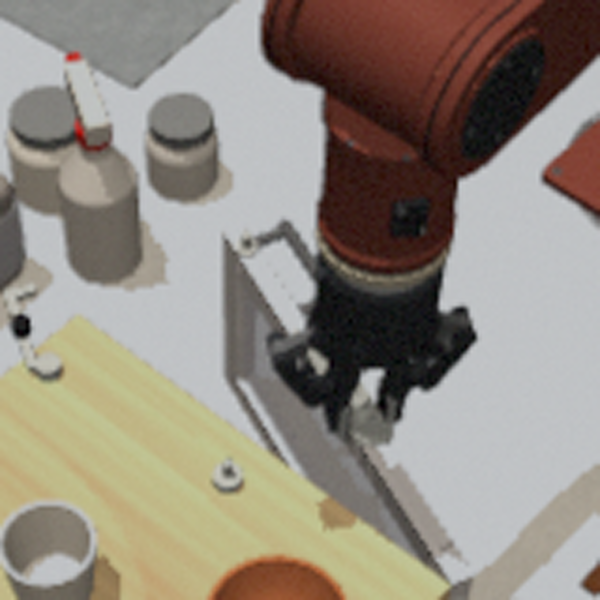

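Gripped at 23 mm, the bar's width. I'll swing the bar about its pivot by 39°.

servo_tool(
  deltas=[
    [22, 0, 0.5, 0.03, 0.95],
    [22, 0, 0.5, 0.03, 0.95],
    [22, 0, 0.5, 0.03, 0.95],
    [22, 0, 0.5, 0.03, 0.95],
    [22, 0, 0.5, 0.03, 0.95],
    [22, 0, 0.5, 0.03, 0.95],
    [22, 0, 0.5, 0.02, 0.9],
    [22, 0, 0, 0, 0],
  ],
)

```text
t: 16.9
position: [0.6614, 0.0072, 0.4561]
orientation: [0.702, 0.085, -0.702, 0.085]
wrist_force: [2.2, 1.6, 3.6]
gripper_width: 0.0234
```

Run:
```python
from h import *
P=c2w(door(.394)[0]);a=np.radians(14.15);u=np.array([np.cos(a),np.sin(a)])
q=P+.1293*u;go([*q,.283]);s=state();print(s['t'],s['gripper_width'],s['wrist_force'],s['joint_pos'].round(2))
print(P,tool()[0][:2]-P)
W=snapshot("wrist");cv2.imwrite("pics/wrist9.png",W["color"][:,:,::-1])
S=snapshot("scene");cv2.imwrite("pics/s9z.png",cv2.resize(S["color"][100:260,255:415,::-1],None,fx=3.75,fy=3.75,interpolation=cv2.INTER_CUBIC))
```

```text
tip [0.6615 0.0074 0.2827] tool y yaw deg -76.2 x [ 0.     0.001 -1.   ]
units x,y,z [-0.01  0.   -0.06]
16.9 0.023379295711470103 [2.22000239 1.62294729 3.62372636] [-0.11  0.28  1.36  0.    1.5   1.22]
[ 0.53763887 -0.02388319] [0.1237961  0.03112951]
```

View pics/wrist9.png

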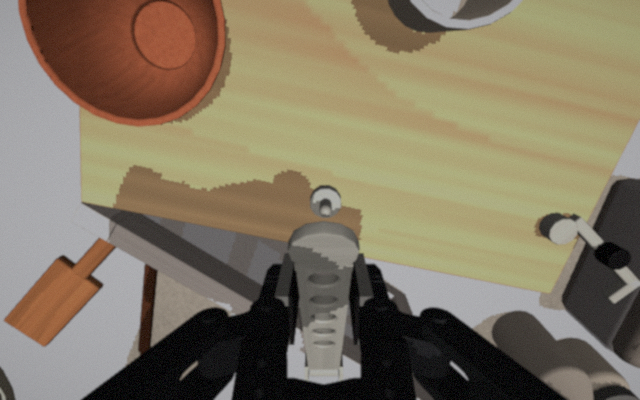

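View pics/s9z.png

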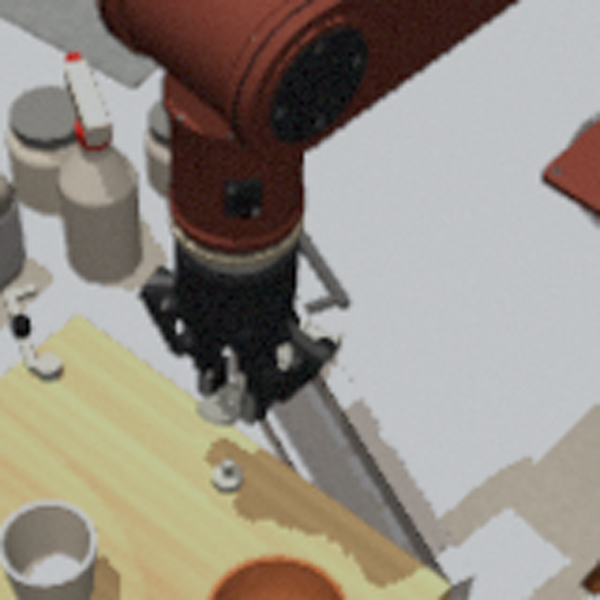

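The bar now points at the peg: both lie along column 325 in the wrist view. I'll bring it down part way along the arc.

servo_tool(
  deltas=[
    [22, 0.23, 0, -0.13, 0],
    [22, 0.24, 0, -0.13, 0],
    [22, 0.25, 0, -0.11, 0],
    [22, 0.25, 0, -0.11, 0],
    [22, 0.27, 0, -0.09, 0],
    [22, 0.27, 0, -0.09, 0],
    [22, 0.5, 0, -0.12, 0],
    [22, 0, 0, 0, 0],
  ],
)

```text
t: 18.0
position: [0.6799, 0.0125, 0.4034]
orientation: [-0.701, -0.085, 0.703, -0.085]
wrist_force: [-0.9, 0.4, -0.1]
gripper_width: 0.023
```

Run:
```python
from h import *
P=c2w(door(.394)[0]);a=np.radians(14.15);u=np.array([np.cos(a),np.sin(a)])
q=P+.150*u;go([*q,.204]);s=state();print(s['t'],s['gripper_width'],s['wrist_force'])
W=snapshot("wrist");cv2.imwrite("pics/wrist10.png",W["color"][:,:,::-1])
print("peg proj",proj(W,[*c2w((-.08,.01)),.227]))
S=snapshot("scene");cv2.imwrite("pics/s10z.png",cv2.resize(S["color"][150:270,255:405,::-1],None,fx=5,fy=5,interpolation=cv2.INTER_CUBIC))
```

```text
tip [0.6793 0.0125 0.23  ] tool y yaw deg -76.18 x [-0.003  0.001 -1.   ]
units x,y,z [ 1.04  0.03 -0.15]
18.0 0.02302346964554958 [-0.93742333  0.37717012 -0.07579915]
peg proj [324.3448203  285.96180896]
```

View pics/wrist10.png

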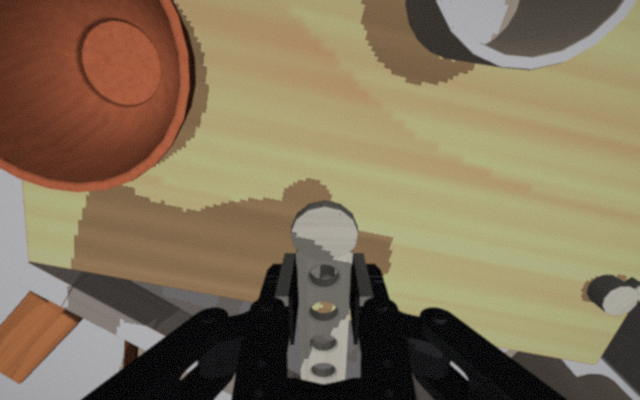

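View pics/s10z.png

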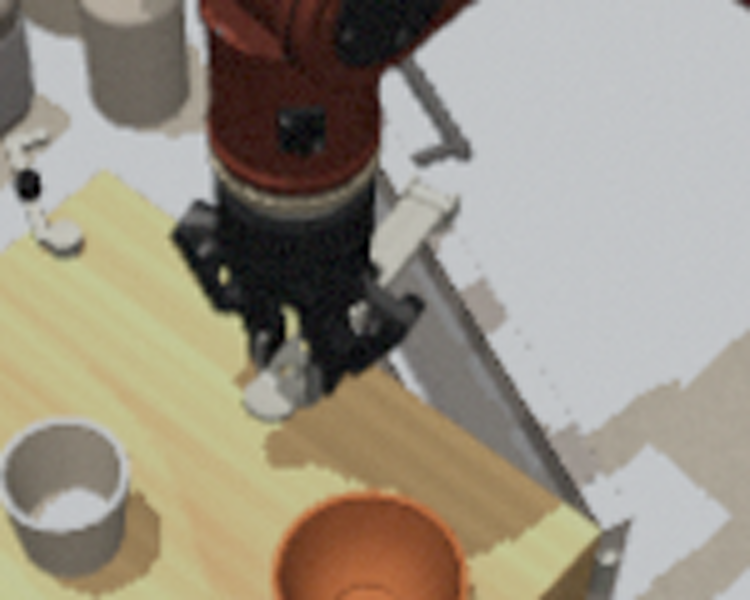

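Run:
```python
from h import *
W=snapshot("wrist")
P=c2w(door(.394)[0]);a=np.radians(14.15);u=np.array([np.cos(a),np.sin(a)])
for l in(.12,.15,.18,.21):
  print(l,[proj(W,[*(P+r*np.cos(l)*u),.217+r*np.sin(l)]).round(1).tolist() for r in(.194,.158,.136,.114,.092)])
print(proj(W,[*c2w((-.08,.01)),.21]))
# invert: hole 4 pos in world assuming z
for z in(.235,.241,.245): print(plane(W,(323,308),z),c2w((-.08,.01)))
```

```text
0.12 [[323.4, 184.2], [323.9, 256.5], [324.2, 293.8], [324.4, 326.9], [324.6, 356.5]]
0.15 [[323.4, 190.3], [323.9, 263.0], [324.2, 299.9], [324.4, 332.3], [324.7, 361.0]]
0.18 [[323.4, 197.3], [323.9, 270.0], [324.2, 306.4], [324.5, 337.9], [324.7, 365.7]]
0.21 [[323.4, 205.2], [323.9, 277.8], [324.2, 313.4], [324.5, 344.0], [324.7, 370.6]]
[324.21115607 267.15340333]
[0.66170258 0.00803519 0.235     ] [0.66956076 0.00935267]
[0.6661079  0.00909522 0.241     ] [0.66956076 0.00935267]
[0.66904478 0.00980191 0.245     ] [0.66956076 0.00935267]
```

Hole rows 275, 308, 342 and 369 fit the pivot model at lift ≈ 0.20 within 2 px, so hole 4 is heading for the peg. I'll lower slowly.

servo_tool(
  deltas=[
    [22, 0.15, 0.02, -0.05, 0],
    [22, 0.15, 0.01, -0.04, 0],
    [22, 0.15, 0, -0.03, 0],
    [22, 0.15, 0, -0.02, 0],
    [22, 0, 0, 0, 0],
  ],
)

```text
t: 18.77
position: [0.6839, 0.0124, 0.3903]
orientation: [0.702, 0.085, -0.702, 0.085]
wrist_force: [-0.6, 0.7, 1.2]
gripper_width: 0.0234
```

Run:
```python
from h import *
P=c2w(door(.394)[0]);a=np.radians(14.15);u=np.array([np.cos(a),np.sin(a)])
q=P+.150*u;go([*q,.204]);s=state();print(s['t'],s['gripper_width'],s['wrist_force'])
W=snapshot("wrist");cv2.imwrite("pics/wrist11.png",W["color"][:,:,::-1])
for l in(0,.04,.08,.12):
  print(l,[proj(W,[*(P+r*np.cos(l)*u),.217+r*np.sin(l)]).round(1).tolist() for r in(.194,.158,.136,.114,.092)])
print("peg proj",proj(W,[*c2w((-.08,.01)),.227]))
```

```text
tip [0.6839 0.0124 0.2169] tool y yaw deg -76.17 x [ 0. -0. -1.]
units x,y,z [ 0.52 -0.02  0.03]
18.775 0.02336620195796361 [-0.60127877  0.65165503  1.15835642]
0 [[320.8, 185.0], [321.5, 257.8], [321.8, 297.2], [322.2, 333.4], [322.5, 366.7]]
0.04 [[320.7, 190.6], [321.4, 264.8], [321.8, 304.2], [322.1, 339.9], [322.4, 372.3]]
0.08 [[320.5, 197.6], [321.3, 272.9], [321.7, 312.0], [322.1, 347.0], [322.4, 378.4]]
0.12 [[320.3, 206.2], [321.2, 282.1], [321.7, 320.7], [322.0, 354.7], [322.4, 384.9]]
peg proj [321.75776932 309.962018  ]
```

View pics/wrist11.png

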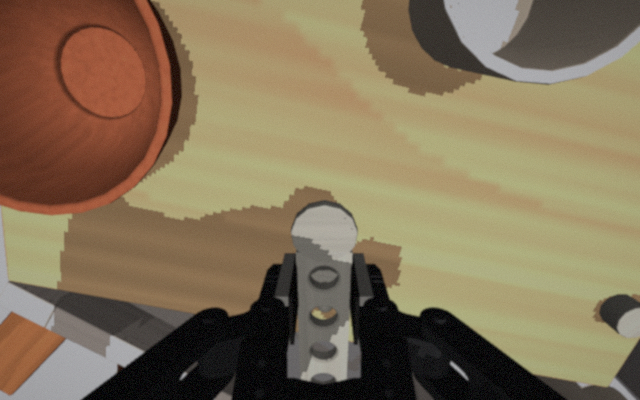

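The end is at row 202 and holes 5 to 3 at rows 276, 314 and 349, so lift ≈ 0.095. Forces are small. I'll go further.

servo_tool(
  deltas=[
    [22, 0.12, 0, 0, 0],
    [22, 0.12, 0, 0, 0],
    [22, 0.1, 0, 0, 0],
    [22, 0.1, 0, 0, 0],
    [22, 0, 0, 0, 0],
  ],
)

```text
t: 19.45
position: [0.6842, 0.0125, 0.3797]
orientation: [0.703, 0.085, -0.701, 0.085]
wrist_force: [5.5, 1.2, 1.9]
gripper_width: 0.0235
```

Run:
```python
from h import *
P=c2w(door(.394)[0]);a=np.radians(14.15);u=np.array([np.cos(a),np.sin(a)])
q=P+.150*u;go([*q,.204]);s=state();print(s['t'],s['gripper_width'],s['wrist_force'])
W=snapshot("wrist");cv2.imwrite("pics/wrist12.png",W["color"][:,:,::-1]);cv2.imwrite("pics/wrist12z.png",cv2.resize(W["color"][180:400,240:410,::-1],None,fx=2.7,fy=2.7,interpolation=cv2.INTER_CUBIC))
for l in(0,.04,.08,.12):
  print(l,[proj(W,[*(P+r*np.cos(l)*u),.217+r*np.sin(l)]).round(1).tolist() for r in(.194,.158,.136,.114,.092)])
print("peg proj",proj(W,[*c2w((-.08,.01)),.227]))
```

```text
tip [0.6845 0.0126 0.2063] tool y yaw deg -76.16 x [ 0.002  0.    -1.   ]
units x,y,z [ 0.09 -0.02  0.05]
19.45 0.02346586763343832 [5.54496674 1.21864633 1.91602622]
0 [[320.7, 193.7], [321.4, 270.6], [321.8, 312.0], [322.1, 349.7], [322.4, 384.3]]
0.04 [[320.5, 200.2], [321.3, 278.6], [321.7, 319.9], [322.1, 357.0], [322.4, 390.6]]
0.08 [[320.3, 208.3], [321.2, 287.8], [321.7, 328.7], [322.1, 365.0], [322.4, 397.4]]
0.12 [[320.2, 218.1], [321.1, 298.3], [321.6, 338.6], [322.0, 373.8], [322.4, 404.7]]
peg proj [321.71020047 326.47858835]
```

View pics/wrist12z.png

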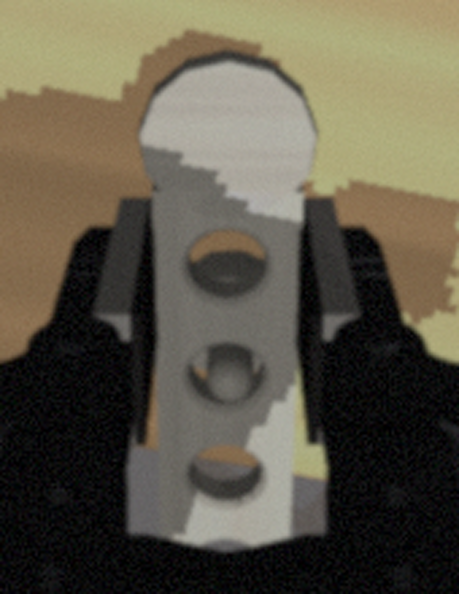

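Hole 4 is around the peg: the peg shows inside the middle hole at (230,375) in the zoom. I'll make the last bit of descent, then release.

servo_tool(
  deltas=[
    [22, 0.08, 0, 0, 0],
    [22, 0.06, 0, 0, 0],
    [22, 0, 0, 0, 0],
    [30, 0, 0, 0, 0],
    [38, 0, 0, 0, 0],
    [40, 0, 0, 0, 0],
    [40, -0.3, 0, 0, 0],
    [40, -0.6, 0, 0, 0],
  ],
)

```text
t: 20.5
position: [0.6836, 0.0124, 0.3988]
orientation: [-0.701, -0.085, 0.702, -0.085]
wrist_force: [0.5, 0.2, 1.0]
gripper_width: 0.0399
```

servo_tool(
  deltas=[
    [40, -0.6, 0, -0.5, 0],
    [10, -0.2, 0, -0.6, 0],
    [0, 0, 0, -0.2, 0],
    [0, 0, 0, 0, 0],
    [0, 0, 0, 0, 0],
  ],
)

```text
t: 21.12
position: [0.7149, 0.0202, 0.4183]
orientation: [-0.702, -0.085, 0.702, -0.085]
wrist_force: [-0.2, 0.4, -1.2]
gripper_width: -0.0002
```

Run:
```python
from h import *
P=c2w(door(.394)[0]);a=np.radians(14.15);u=np.array([np.cos(a),np.sin(a)])
q=P+.180*u;go([*q,.223]);s=state();print(s['t'],s['gripper_width'],s['wrist_force'])
W=snapshot("wrist");cv2.imwrite("pics/wrist13.png",W["color"][:,:,::-1])
for l in(0,.04,.08):
  print(l,[proj(W,[*(P+r*np.cos(l)*u),.217+r*np.sin(l)]).round(1).tolist() for r in(.194,.158,.136,.114,.092)])
print("peg proj",proj(W,[*c2w((-.08,.01)),.227]))
S=snapshot("scene");cv2.imwrite("pics/s13z.png",cv2.resize(S["color"][150:270,255:405,::-1],None,fx=5,fy=5,interpolation=cv2.INTER_CUBIC))
```

```text
tip [0.7148 0.0202 0.2449] tool y yaw deg -76.17 x [-0.001  0.    -1.   ]
units x,y,z [ 0.88 -0.02  0.1 ]
21.125 -0.00021177339291266479 [-0.21541579  0.40059299 -1.22782635]
0 [[321.7, 226.1], [322.2, 282.8], [322.5, 314.1], [322.7, 343.4], [322.9, 370.7]]
0.04 [[321.6, 232.3], [322.1, 289.2], [322.4, 320.3], [322.7, 348.9], [322.9, 375.4]]
0.08 [[321.5, 239.5], [322.1, 296.4], [322.4, 327.0], [322.7, 354.9], [322.9, 380.5]]
peg proj [322.42832276 325.29964086]
```

View pics/wrist13.png

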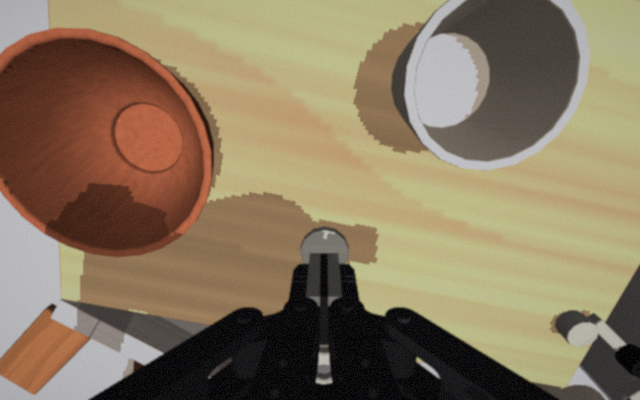

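View pics/s13z.png

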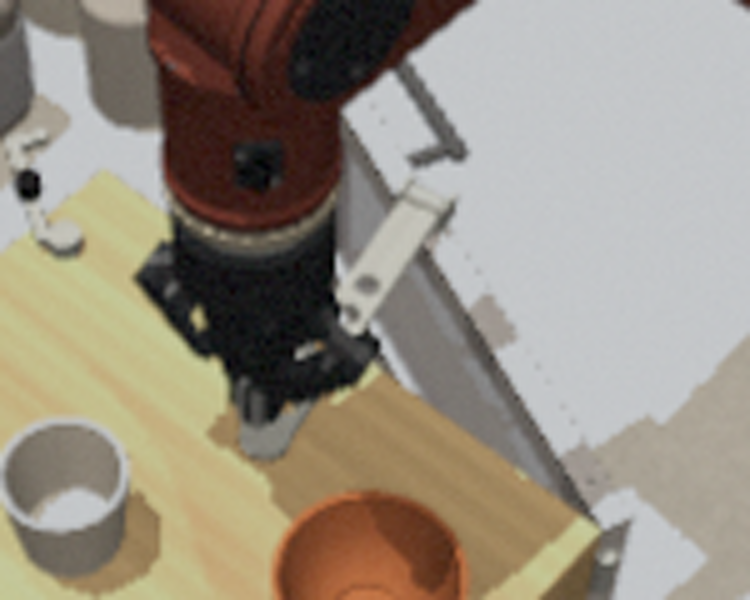

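The bar end at row 227 says it is level. For certainty I'll press the thumb pad lightly with the closed fingers.

servo_tool(
  deltas=[
    [0, 0.5, 0, 0.1, 0],
    [0, 0.3, 0, 0, 0],
    [0, 0.1, 0, 0, 0],
    [0, 0, 0, 0, 0],
  ],
)

```text
t: 21.72
position: [0.7128, 0.0197, 0.3957]
orientation: [-0.702, -0.085, 0.702, -0.085]
wrist_force: [0.3, 0.7, 0.6]
gripper_width: -0.0001
```

servo_tool(
  deltas=[
    [0, 0.06, 0, 0, 0],
    [0, 0.06, 0, 0, 0],
    [0, 0, 0, 0, 0],
  ],
)

```text
t: 22.1
position: [0.7129, 0.0196, 0.3932]
orientation: [-0.702, -0.085, 0.702, -0.085]
wrist_force: [-0.4, 0.3, 0.1]
gripper_width: -0.0001
```

servo_tool(
  deltas=[
    [0, 0.06, 0, 0, 0],
    [0, 0.06, 0, 0, 0],
    [0, 0, 0, 0, 0],
  ],
)

```text
t: 22.48
position: [0.7129, 0.0196, 0.3901]
orientation: [-0.702, -0.085, 0.702, -0.085]
wrist_force: [-0.5, -0.0, 0.1]
gripper_width: 0.0005
```

servo_tool(
  deltas=[
    [0, 0.04, 0, 0, 0],
    [0, 0.04, 0, 0, 0],
    [0, 0, 0, 0, 0],
  ],
)

```text
t: 22.85
position: [0.7129, 0.0196, 0.3884]
orientation: [0.702, 0.085, -0.702, 0.085]
wrist_force: [0.8, 0.5, 2.2]
gripper_width: -0.0
```

Run:
```python
from h import *
go([.71,.02,.21]);print(state()['wrist_force'])
```

```text
tip [0.713  0.0196 0.215 ] tool y yaw deg -76.16 x [ 0. -0. -1.]
units x,y,z [ 0.2  -0.04  0.11]
[0.8124341  0.54473371 2.20809795]
```

servo_tool(
  deltas=[
    [0, 0.06, 0, 0, 0],
    [0, 0, 0, 0, 0],
  ],
)

```text
t: 23.1
position: [0.7129, 0.0196, 0.3869]
orientation: [0.702, 0.085, -0.702, 0.085]
wrist_force: [-0.8, 0.0, 2.6]
gripper_width: 0.0003
```

servo_tool(
  deltas=[
    [0, -0.6, 0, 0, 0],
    [0, -1, 0, 0, 0],
    [0, -1, 0, 0, 0],
    [0, -1, 0, 0, 0],
    [0, -1, 0, 0, 0],
    [0, 0, 0, 1, 0],
    [0, 0, 0, 1, 0],
    [0, 0, 0, 1, 0],
  ],
)

```text
t: 24.1
position: [0.6392, 0.0015, 0.5025]
orientation: [0.702, 0.085, -0.702, 0.085]
wrist_force: [0.7, 0.3, 0.4]
gripper_width: 0.0001
```

servo_tool(
  deltas=[
    [0, 0, 0, 1, 0],
    [0, 0, 0, 1, 0],
    [0, 0, 0, 1, 0],
    [0, 0, 0, 1, 0],
    [0, 0, 0, 1, 0],
    [0, 0, 0, 1, 0],
    [0, 0, 0, 0.5, 0],
    [0, 0, 0, 0, 0],
  ],
)

```text
t: 25.1
position: [0.482, -0.0373, 0.5025]
orientation: [0.702, 0.085, -0.701, 0.085]
wrist_force: [-0.4, -0.3, -0.0]
gripper_width: 0.0
```

Run:
```python
from h import *
s=state();print(s['t'],s['position'],s['wrist_force'])
for n in["top","scene","wrist"]: cv2.imwrite(f"pics/{n}14.png",snapshot(n)["color"][:,:,::-1])
a=cv2.imread("pics/top14.png")[90:240,240:395]; cv2.imwrite("pics/t14z.png",cv2.convertScaleAbs(cv2.resize(a,None,fx=4,fy=4,interpolation=cv2.INTER_CUBIC),alpha=1.5))
a=cv2.imread("pics/scene14.png")[150:270,245:395]; cv2.imwrite("pics/s14z.png",cv2.resize(a,None,fx=5,fy=5,interpolation=cv2.INTER_CUBIC))
```

```text
25.1 [ 0.48198056 -0.03726381  0.50250252] [-0.39651726 -0.31888983 -0.04309505]
```

View pics/t14z.png

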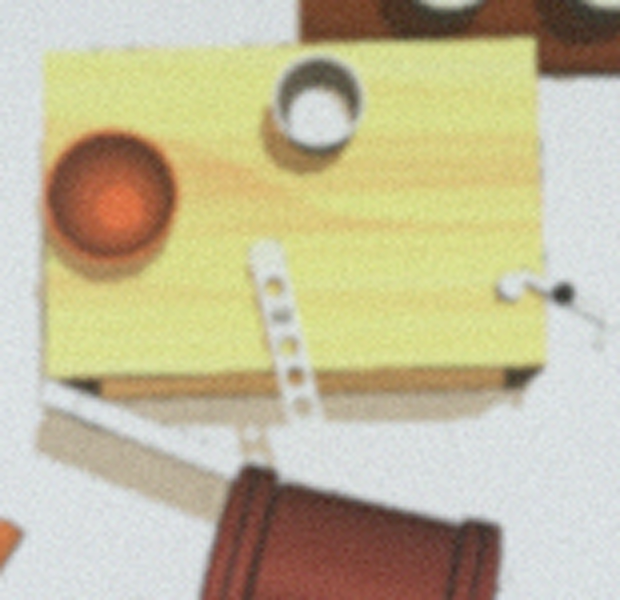

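View pics/s14z.png

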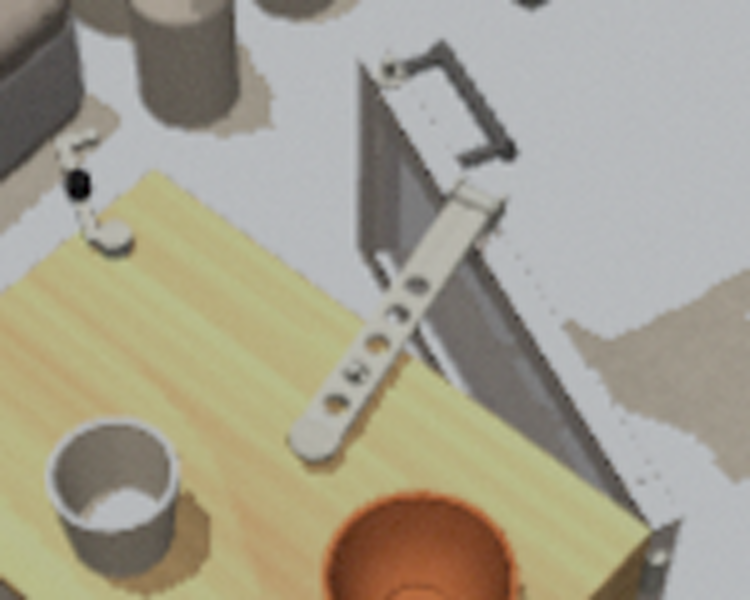

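View pics/wrist14.png

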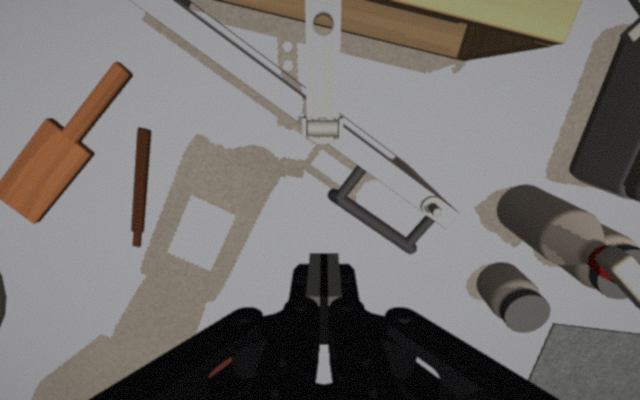

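The peg stands in the second hole from the free end: (282,314) in the zoomed top view and (357,373) in the zoomed scene view. I'll check the bar's level and the catch numerically.

Run:
```python
from h import *
T=snapshot("top");S=snapshot("scene")
t=lambda x,y:(240+(x+.5)/4-.5,90+(y+.5)/4-.5); s=lambda x,y:(245+(x+.5)/5-.5,150+(y+.5)/5-.5)
for n,a,b in[("hole5",(274,286),(336,402)),("hole3",(289,345),(377,342)),("hole1",(302,405),(418,285)),("end",(264,252),(316,440)),("peg",(282,313),(356,371))]: print(n,tri([(T,t(*a)),(S,s(*b))]).round(4))
for l in (0,.05):
  P=c2w(door(.394)[0]);u=np.array([np.cos(np.radians(14.15)),np.sin(np.radians(14.15))])
  for r in(.070,.114,.158,.18): 
    X=[*(P+r*np.cos(l)*u),.217+r*np.sin(l)];a=proj(S,X);b=proj(T,X);print(l,r,((a-[245,150]+.5)*5-.5).round(0),((b-[240,90]+.5)*4-.5).round(0))
k=plane(T,t(563,293),.225)[:2];a=w2c(k)-np.array([-.064,-.155]);print("r",np.hypot(*a),"catch",(np.arctan2(a[1],a[0])-np.arctan2(-.011,-.035))%6.28)
```

```text
hole5 [0.6886 0.0133 0.2184]
hole3 [0.6463 0.0029 0.2185]
hole1 [ 0.6036 -0.0063  0.2189]
end [0.7127 0.021  0.2177]
peg [0.6686 0.008  0.2205]
0 0.07 [413. 288.] [301. 404.]
0 0.114 [374. 347.] [286. 344.]
0 0.158 [333. 407.] [271. 284.]
0 0.18 [312. 439.] [263. 254.]
0.05 0.07 [413. 285.] [301. 403.]
0.05 0.114 [374. 340.] [286. 343.]
0.05 0.158 [333. 399.] [271. 283.]
0.05 0.18 [312. 429.] [263. 252.]
r 0.03727919823176996 catch 1.047341564766408
```

Hole 1, hole 3, hole 5 and the end measure 218–219 mm high, so the bar is level. The hole 4 centre (midway between holes 3 and 5) is about 1 mm from the peg. The catch is at about 1.05 rad and the arm is clear.

Run:
```python
from workcell import ticket
print(ticket.close_job())
```

```text
the job is handed in; nothing more can be done
None
```

I swung the catch clear and pulled the door open. I then brought the stay bar down with its fourth hole over the peg, let go and backed the arm off. The job was handed in at about 25 s of the 66 s allowed, with no verdict reported.

| Last check | Measured | Required |
|---|---|---|
| Catch | about 1.05 rad | over 0.8 |
| Door | about 0.39 rad from the tool's turn; 0.41 (top view) and 0.38 (wrist view) before the bar was moved, not re-measured after | over 0.2 |
| Fourth hole to peg | about 1 mm, seen from above | within 6 mm |
| Bar level | holes and free end all at 218–219 mm high, so level to about 0.01 rad | within 0.05 rad |

- **Arm:** it touched nothing at hand-in, with the fingertips about 0.33 m up.
- **Bystanders:** the bowl and cup look unmoved in the pictures, and nothing else was touched.
- **One uncertainty:** when I pressed the thumb pad at the end, I felt only about 2.6 N, and the fingertips still sank about 1.5 mm on the last push. So I never felt a hard stop; the bar being fully down rests on the camera heights.

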